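# Show the cook which caddy cup holds the dried red chillies

### The job

Show the cook where the dried red chillies are: with your fingertips gently push the half-open lid of the steel caddy back until it leans fully open at its stop, then point at the cup of chillies, holding your fingertips two or three centimetres above the middle of that cup for three seconds. Touch no cup, point down at no other cup, and leave everything else on the shelf where it stands. Then take your hand at least 20 cm away from the cup, with the lid left open.

Things in the scene. Friction and masses are not known exactly. Their poses are not given: they have to be found in the camera images.
- caddy_lid (a joint): Opening angle of the caddy's hinged lid: 0 lies shut, 1.57 stands upright, 2.0 is fully open at its stop (leaning back, away from the box). It starts between 1.0 and 1.3. The stiff hinge holds the lid at any angle; about 0.2 to 0.3 N m moves it, so 2 to 3 N pushing square on near the front edge. The stop gives only slightly.
- lid_hinge (a point): Middle of the lid's hinge axis, on the far top edge of the caddy, 59 mm above the shelf. Axes of the caddy: x from the caddy's front to its hinge side (lid opens towards +x), y along the hinge axis, z up. The caddy is a square stainless steel box, 140 x 140 mm and 58 mm high with 3 mm walls, fixed to the shelf; its middle lies 73.5 mm from the hinge axis towards -x of this frame. It is turned at most 0.45 rad from squarely facing the robot.
- lid_edge (a point): Middle of the lid's front (free) edge, 147 mm from the hinge axis; a lifting tab in the middle of the edge, 34 mm wide, stands out 6 mm farther. As the lid swings up past upright this edge rises to 206 mm above the shelf. The lid is a 3 mm stainless sheet, 146 mm wide along the hinge, with a 12 mm rim turned down round the front and sides. The point's axes move with the lid: x from this edge towards the hinge, y along the hinge, z out of the lid's outer face.
- chilli_mouth (a point): THE CUP TO POINT AT: middle of the mouth, at rim height, of the round steel cup of dried red chillies (curved bright to dark red pods). Cup 60 mm across and 40 mm high, loose in the caddy, rim 43 mm above the shelf and 15 mm below the caddy's rim; the spices stand at most 8 mm above the cup's rim. Four such cups stand in the caddy two by two, their centres 66 mm apart; which is where changes.
- cinnamon_mouth (a point): Middle of the mouth, at rim height, of another cup of the same size in the caddy, which holds reddish-brown rolled cinnamon quills.
- cardamom_mouth (a point): Middle of the mouth, at rim height, of another cup of the same size in the caddy, which holds small green cardamom pods.
- anise_mouth (a point): Middle of the mouth, at rim height, of another cup of the same size in the caddy, which holds dark brown eight-pointed star anise.
- mortar: Loose cast aluminium mortar, 110 mm across the rim and 92 mm high, a pestle leaning in it to about 165 mm above the shelf. Origin under the centre of the mortar. Left of the caddy; not to be disturbed.
- spoon: Loose wooden spoon 190 mm long and 52 mm wide at the bowl, lying beyond the caddy as the robot sees it. Origin at mid length on the shelf, x axis along it towards the bowl. Not to be disturbed.
- tub_a: Loose clear plastic tub of round biscuits with a snap lid, 86 x 116 mm and 66 mm high, right of the caddy. Origin under its centre. Not to be disturbed.
- tub_b: Loose clear plastic tub of almonds with a snap lid, 86 x 116 mm and 66 mm high, right of the caddy. Origin under its centre. Not to be disturbed.
- sieve: Loose small steel sieve lying upside down: bowl 96 mm across and 37 mm high, wire handle reaching 160 mm from the bowl's centre along its x axis. Origin under the bowl's centre. Left of and beyond the caddy; not to be disturbed.
Things that resemble listed ones, but are neither listed nor needed, are in the scene too. Leave any purple, turquoise or white look-alike of the part that bears chilli_mouth alone.

How it is judged:
By the outcome, as a careful person would: the job done as asked, in the order asked, and still so for the second after the job is handed in, with the robot touching nothing.
It also fails if it takes over 48 s, if anything falls off the work surface, if the arm or the gripper's body presses on something with over 40 N, if the wrist force passes 120 N, or if a joint passes its speed limit or range.

### The arm

A 6-joint arm with a two-finger parallel gripper is mounted at the origin on the work surface. World frame = base frame: x ahead of the robot, y to its left, z up, the work surface at z = 0. Lengths are in m, angles in rad, forces in N, time in s.
With the tool pointing down it reaches from about 0.375 to 0.925 m from the base axis. Payload 5.7 kg.
Tool frame: the origin (TCP) lies between the finger pads; the fingertips stand 17 mm ahead of it and the grasp point (between the pads) lies 2 mm behind it; y points along the fingers, z is the direction in which the jaws open and shut, and the axes are right-handed (so a half turn about y gives the same grasp; the last joint's range is limited). The gripper opens to 85 mm and grips with 20 to 120 N. Pads are 22 mm wide; open, the fingers measure 114 mm over their backs; the gripper's body (76 mm by 85 mm) begins 54 mm behind the grasp point. The pads swing forward as they close: fully open they stand 13 mm farther back than shut.
Start: joints at [-1.34, 0.359, 1.51, -0, 1.272, -0.115], TCP at [0.203, -0.564, 0.248] pointing down, gripper open.
Joint ranges: [-2.97, 2.97], [-1.01, 2.36], [0.21, 2.38], [-0.96, 4.11], [0.2, 2.71], [-2.98, 2.98]. Speed limits (rad/s): [2.39, 2.39, 3.14, 3.14, 3.14, 3.14].

### API

Orientations are given as a unit quaternion [w, x, y, z].
In Python, from bench import move_to, move_straight, move_j, move_gripper, dwell, inverse_kinematics, capture, get_calibration, IKError, job_done, search_frame, trace, read_time_s, read_q, read_joint_velocities, read_joint_efforts, read_eef_pos, read_tcp_rot, read_force, read_moment, read_opening gives the robot as it stands. The module is installed in compiled form; this text tells all that it offers. Calls block until the motion is done:
- move_to(position, orientation): joint-space move of the TCP to a pose.
- move_straight(position, rotation=None, speed=0.15): straight line of the TCP; rotation=None keeps the orientation; speed is the mean speed in m/s.
- move_j(angles): joint-space move.
- move_gripper(opening, effort=None): finger opening in m; effort is the grip in N (None keeps the last); returns when the fingers have stopped.
- dwell(seconds).
- inverse_kinematics(position, orientation): joint angles nearest the present ones, or None.
- capture(name): name is "scene" or "top" or "wrist"; returns the picture (420x560x3 uint8, red, green, blue); there is no depth.
- get_calibration(name): a dict with "vfov" (degrees; the focal length in pixels is half the picture's height over the tangent of half this angle, whatever the lens; pixels are square), "cx", "cy" (the principal point, pixels), "xyz" and "rotation" of the camera in the world; the wrist camera has in their place "hand_eye" (4x4, takes a point from camera to tool coordinates, whose origin is the TCP and whose axes are the tool frame's). Camera axes: x right, y down, z forward; pixel columns grow to the right and rows downward; lengths in m; the calibration is good to about 2 mm. A picture is of the moment at which its call begins: read the wrist's pose just before it. get_calibration takes no time and is no camera call.
A pose or a line that the arm cannot do raises IKError and nothing moves.
- job_done(): hands the job in, once; it reports no verdict.
Trained networks look in the newest picture that a camera, given by its name, has taken for a name from the list of things; names that differ only in an ending like _2 or _b are one class to them, and where a whole thing is asked for, a point or a joint stands for the part that bears it (a point fixed in the world has none). Each returns a list of dicts, best first, with "p" (0 to 1); they miss things now and then, are a little off and sometimes report something else, mostly with a low value. They report only what shows in the picture. A call takes as long as a camera call. They do not tell look-alikes from the thing itself.
- search_frame(camera, query): "extent" ([left, top, right, bottom] in pixels, round what is visible of it).
- trace(camera, query): "region" (420x560 bool, what is visible of it) and "extent" ([left, top, right, bottom] in pixels, round what is visible of it).
Readings, each from a call of its own:
- read_time_s(): time.
- read_q(): joint angles.
- read_joint_velocities(): joint speeds.
- read_joint_efforts(): joint torques, N m.
- read_eef_pos(): TCP position.
- read_tcp_rot(): TCP orientation.
- read_force(): force on the tool from outside, world axes, zero at the start.
- read_moment(): the same for the moment, N m.
- read_opening(): finger opening in m.
Only numpy, scipy, OpenCV 4.12 (cv2) and the standard library are available. Lean on these libraries where they do the work, as an engineer would, in place of code of your own. Each camera call takes 0.05 s, during which the arm holds its last target. There are 200 camera calls.

## Working session

There is one attempt and no reset: what is moved stays moved. The work goes in short steps, each a Python script; the robot and the scene stay as the last script left them, time stands still between calls to the robot, and variables do not carry over. Pictures are saved under pics/ and viewed, about 8 in all and at most 12, crops included, and the job is handed in when it is done.

```bash
mkdir -p pics; ls; python3 - <<'E'
from bench import *
import cv2, numpy as np
for n in ("scene","top"):
    im=capture(n); cv2.imwrite(f"pics/{n}0.png",im[:,:,::-1])
    c=get_calibration(n); print(n,c)
    for q in ("chilli_mouth","cinnamon_mouth","cardamom_mouth","anise_mouth","caddy_lid","lid_hinge","lid_edge","mortar","tub_a","spoon","sieve"):
        print(q,[(np.round(d["extent"]).tolist(),round(d["p"],2)) for d in search_frame(n,q)][:5])
print(get_calibration("wrist"),read_time_s(),read_tcp_rot())
E
```

```text
pics
scene {'vfov': 45.042183029185765, 'cx': 271.9753012195034, 'cy': 210.0236347543336, 'xyz': array([ 1.22023097, -0.78261826,  0.75704282]), 'rotation': array([-0.44662656,  0.82494226,  0.30951892, -0.15554105])}
chilli_mouth [([219.0, 205.0, 240.0, 232.0], 0.73), ([251.0, 191.0, 273.0, 200.0], 0.67), ([240.0, 226.0, 266.0, 253.0], 0.65), ([240.0, 167.0, 252.0, 192.0], 0.63)]
cinnamon_mouth []
cardamom_mouth [([261.0, 181.0, 284.0, 201.0], 0.49)]
anise_mouth [([272.0, 195.0, 287.0, 212.0], 0.6)]
caddy_lid [([265.0, 135.0, 314.0, 207.0], 0.9)]
lid_hinge [([245.0, 134.0, 315.0, 227.0], 0.59)]
lid_edge [([265.0, 135.0, 317.0, 207.0], 0.75), ([117.0, 295.0, 198.0, 372.0], 0.54)]
mortar [([299.0, 123.0, 335.0, 173.0], 0.68)]
tub_a [([118.0, 296.0, 199.0, 372.0], 0.93), ([86.0, 245.0, 156.0, 310.0], 0.78)]
spoon [([333.0, 235.0, 373.0, 278.0], 0.86)]
sieve [([358.0, 168.0, 406.0, 197.0], 0.7)]
top {'vfov': 51.13799469056515, 'cx': 277.3912932028519, 'cy': 202.6170241521144, 'xyz': array([ 0.32544881, -0.01136291,  1.21984554]), 'rotation': array([-0.07602564,  0.71249087, -0.69373083,
[... 642 characters left out ...]
.0], 0.68), ([396.0, 166.0, 446.0, 208.0], 0.6), ([197.0, 200.0, 257.0, 229.0], 0.4), ([233.0, 231.0, 256.0, 256.0], 0.28)]
spoon [([224.0, 137.0, 293.0, 150.0], 0.63)]
sieve [([111.0, 166.0, 164.0, 199.0], 0.69)]
{'vfov': 63.23052168858244, 'cx': 277.5483915135407, 'cy': 206.04698996988643, 'hand_eye': array([[-5.06370012e-05,  9.49100021e-01,  3.14974835e-01,
        -8.11414412e-02],
       [-1.82236360e-04, -3.14974839e-01,  9.49100004e-01,
        -1.25212730e-01],
       [ 9.99999982e-01, -9.34028941e-06,  1.88909914e-04,
        -4.76734785e-04],
       [ 0.00000000e+00,  0.00000000e+00,  0.00000000e+00,
         1.00000000e+00]])} 1.2 [ 0.12165327 -0.12164563  0.69660096 -0.69652705]
```

```bash
python3 - <<'E'
import cv2
a=cv2.imread("pics/top0.png"); s=cv2.imread("pics/scene0.png")
cv2.imwrite("pics/top_c.png",cv2.resize(a[120:320,90:320],None,fx=3.4,fy=3,interpolation=cv2.INTER_CUBIC)) if 0 else cv2.imwrite("pics/top_c.png",cv2.resize(a[180:320,160:340],None,fx=4.2,fy=4.2,interpolation=cv2.INTER_CUBIC))
E
```

```text
(no output)
```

View pics/top0.png

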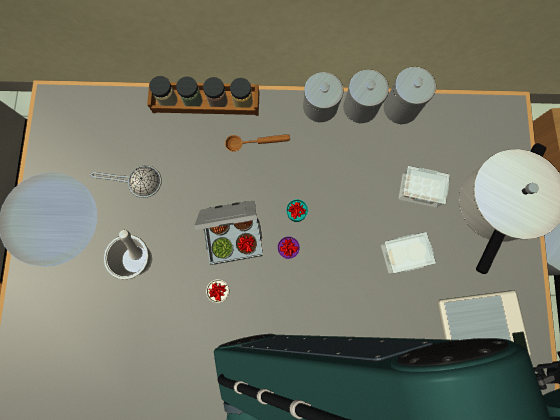

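View pics/scene0.png

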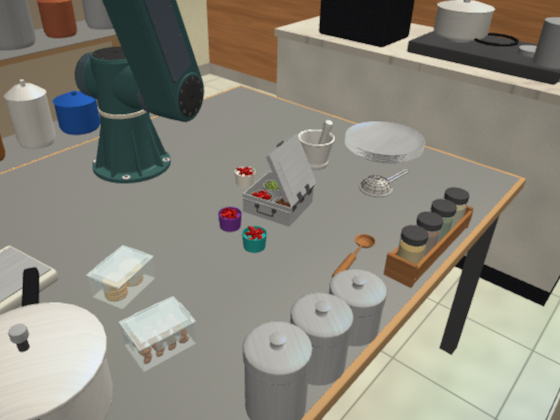

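View pics/top_c.png

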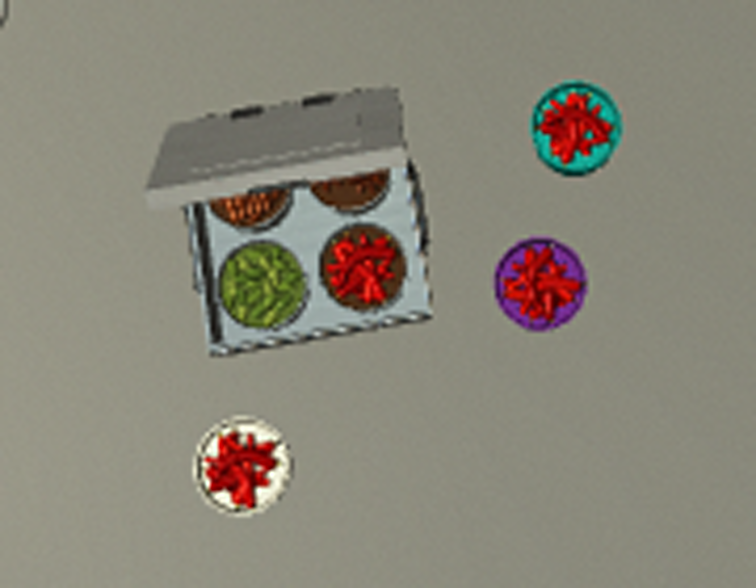

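The pictures show four bowls of chillies.
- Three are look-alikes: purple (288,247), turquoise (297,211) and white (217,291), all outside the caddy.
- The real one is the plain steel cup inside the caddy, front right, at top px (246,244). The enlarged crop confirms it at (363,267). Cardamom is to its left; cinnamon and anise are behind, under the lid.

Next I'll work out the geometry.

```bash
cat > h.py <<'E'
from bench import *
import numpy as np, cv2
from scipy.spatial.transform import Rotation as R
def Rq(q): return R.from_quat(np.asarray(q)[[1,2,3,0]])
def qR(r): 
    q=(R.from_matrix(r) if isinstance(r,np.ndarray) else r).as_quat(); return q[[3,0,1,2]]
def cam(n):
    c=get_calibration(n)
    if n=="wrist":
        H=c["hand_eye"]; Rt=Rq(read_tcp_rot()).as_matrix()
        return c, Rt@H[:3,:3], read_eef_pos()+Rt@H[:3,3]
    return c,Rq(c["rotation"]).as_matrix(),np.array(c["xyz"])
def proj(C,P):
    c,Rc,t=C; f=210/np.tan(np.radians(c["vfov"]/2)); p=(np.atleast_2d(P)-t)@Rc
    return np.c_[c["cx"]+f*p[:,0]/p[:,2],c["cy"]+f*p[:,1]/p[:,2]]
def back(C,uv,z):
    c,Rc,t=C; f=210/np.tan(np.radians(c["vfov"]/2))
    d=Rc@np.array([(uv[0]-c["cx"])/f,(uv[1]-c["cy"])/f,1]); return t+d*(z-t[2])/d[2]
def toolR(yaw,el):
    # fingers point along heading yaw, elevation el; jaws horizontal; tool -x (camera side) up
    y=np.array([np.cos(yaw)*np.cos(el),np.sin(yaw)*np.cos(el),np.sin(el)])
    z=np.array([-np.sin(yaw),np.cos(yaw),0])
    x=np.cross(y,z)
    return np.c_[x,y,z]
E
python3 - <<'E'
from h import *
C=cam("top")
o=lambda u,v:(160+u/4.2,180+v/4.2)
for n,p,z in [("chilli",(363,267),.043),("cardamom",(263,285),.043),("FL",(211,350),.058),("FR",(432,316),.058),("white",(243,466),.04),("purple",(540,284),.04),("turq",(577,129),.04)]:
    print(n,back(C,o(*p),z).round(3))
ch=back(C,o(363,267),.043);ca=back(C,o(263,285),.043); d=ca-ch
yaw=np.arctan2(-d[0],d[1]); print("dist",np.linalg.norm(d),"yaw",yaw)
Rz=R.from_euler("z",yaw).as_matrix()
h=(ch+ca)/2+Rz@[.1065,0,0]; h[2]=.059; print("hinge",h)
for el in (0,-10,-20,-30,-40,-50,-90):
  for s in (0,1):
    T=toolR(yaw,np.radians(el)); T=T@np.diag([-1,1,-1]) if s else T
    out=[]
    for x,z in ((-.15,.09),(-.06,.09),(.04,.09)):
      tip=h+Rz@[x,0,z]; q=inverse_kinematics(tip-T[:,1]*.017,qR(T)); out.append(None if q is None else np.round(q,2).tolist())
    print(el,s,T[2,0]>0,out)
E
```

```text
chilli [0.463 0.077 0.043]
cardamom [0.449 0.141 0.043]
FL [0.406 0.169 0.058]
FR [0.431 0.032 0.058]
white [0.336 0.148 0.04 ]
purple [ 0.455 -0.036  0.04 ]
turq [ 0.557 -0.058  0.04 ]
dist 0.06476023766668651 yaw 0.20566750910099174
hinge [0.5602938 0.1309335 0.059    ]
0 0 True [None, None, None]
0 1 False [None, None, None]
-10 0 True [None, None, None]
-10 1 False [None, None, None]
-20 0 True [None, None, None]
-20 1 False [None, None, None]
-30 0 True [None, None, None]
-30 1 False [None, None, None]
-40 0 True [None, None, [0.04, 0.4, 2.3, 2.84, 0.44, 1.74]]
-40 1 False [None, None, [0.04, 0.4, 2.3, 2.84, 0.44, -1.4]]
-50 0 True [None, None, None]
-50 1 False [None, None, None]
-90 0 True [[0.08, 0.22, 1.97, -0.0, 0.96, -1.7], [0.1, 0.33, 1.79, -0.0, 1.02, -1.68], [0.12, 0.46, 1.57, -0.0, 1.11, -1.66]]
-90 1 False [[0.08, 0.22, 1.97, -0.0, 0.96, 1.44], [0.1, 0.33, 1.79, -0.0, 1.02, 1.46], [0.12, 0.46, 1.57, -0.0, 1.11, 1.48]]
```

```bash
python3 - <<'E'
from h import *
move_gripper(0.0)
yaw=.2057; Rz=R.from_euler("z",yaw).as_matrix(); h=np.array([.5603,.1309,.059])
T=toolR(yaw,-np.pi/2)
p=h+Rz@[-.15,0,.27]
print(np.linalg.norm(p[:2]),p); move_to(p,qR(T)); print(read_eef_pos(),read_time_s(),read_opening(),read_force())
C=cam("wrist"); im=capture("wrist")
for q in ("chilli_mouth","cardamom_mouth","cinnamon_mouth","anise_mouth","lid_edge"):
    print(q,[(np.round(d["extent"]).tolist(),round(d["p"],2)) for d in search_frame("wrist",q)][:3])
big=cv2.resize(im,None,fx=1.4,fy=1.4)[:,:,::-1].copy()
tcp=read_eef_pos()
print("tips17,30",proj(C,[tcp+T[:,1]*.017,tcp+T[:,1]*.030]))
np.save("w0.npy",im); import pickle; pickle.dump(C,open("w0.pkl","wb"))
# overlay model
def ov(P,col,closed=True):
    cv2.polylines(big,[np.int32(proj(C,P)*1.4)],closed,col,1,cv2.LINE_AA)
a=.07
ov(h+np.array([[-.0735+sx*a,sy*a,-.001] for sx,sy in((-1,-1),(1,-1),(1,1),(-1,1))])@Rz.T,(255,0,0))
for sx in(-1,1):
  for sy in(-1,1):
    t=np.linspace(0,6.28,40); ov(h+np.c_[-.0735+sx*.033+.03*np.cos(t),sy*.033+.03*np.sin(t),0*t-.016]@Rz.T,(0,255,255))
for th in (1.0,1.15,1.3): ov(h+np.array([[-.147*np.cos(th),s*.073,.147*np.sin(th)] for s in(-1,1)])@Rz.T,(0,0,255))
cv2.imwrite("pics/w0.png",big)
E
```

```text
0.42544510566760185 [0.41346226 0.10026213 0.329     ]
[0.41379608 0.09975048 0.32893089] 4.4583 5.8859342715636184e-05 [-0.84435786  0.93773743 -0.16155106]
chilli_mouth [([120.0, 218.0, 169.0, 267.0], 0.94), ([144.0, 150.0, 198.0, 195.0], 0.92), ([308.0, 80.0, 360.0, 133.0], 0.91)]
cardamom_mouth [([284.0, 175.0, 335.0, 222.0], 0.9)]
cinnamon_mouth [([280.0, 222.0, 329.0, 262.0], 0.92)]
anise_mouth [([230.0, 219.0, 278.0, 268.0], 0.55)]
lid_edge [([201.0, 272.0, 367.0, 296.0], 0.63)]
tips17,30 [[277.14471031 273.48161026]
 [277.18593527 260.5869095 ]]
```

View pics/w0.png

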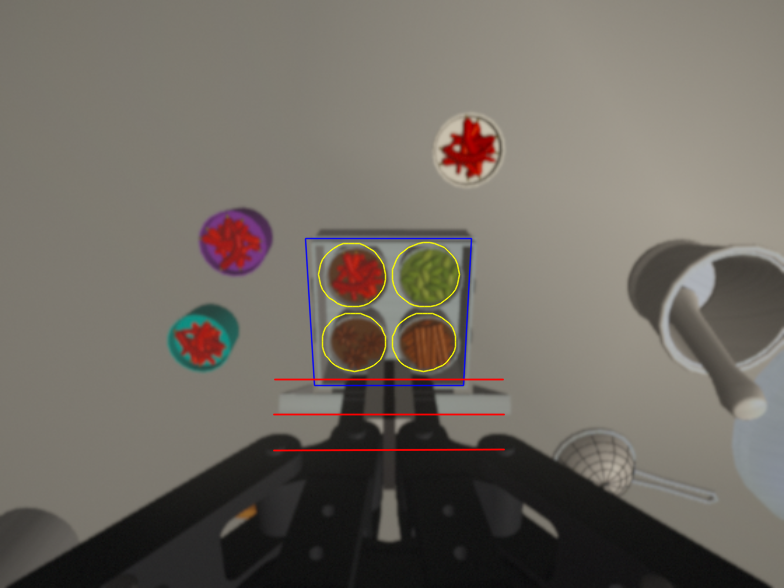

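```bash
cat >> h.py <<'E'
yaw=.2057; Rz=R.from_euler("z",yaw).as_matrix(); h=np.array([.5603,.1309,.059])+Rz@[.001,.003,0]
Td=toolR(yaw,-np.pi/2)
E
python3 - <<'E'
from h import *
zt=.110+.017
move_straight(h+Rz@[-.14,0,.2],qR(Td),speed=.15)
move_straight(h+Rz@[-.125,0,zt],speed=.12)
dwell(.2); f0=read_force(); print("f0",f0,read_time_s())
x=-.125; log=[]
while x<.062:
    x+=.010 if x<.015 else .003
    move_straight(h+Rz@[x,0,zt],speed=.05)
    f=-(Rz.T@(read_force()-f0)); log.append((round(x,3),f.round(1).tolist()))
    if x>.015 and f[0]>9 or f[0]>15: break
print(*log,sep="\n"); print(Rz.T@(read_eef_pos()-h),read_time_s())
E
```

```text
f0 [ 0.51426549 -0.60380196 -0.98733733] 6.3583
(-0.115, [0.4, -1.1, -1.7])
(-0.105, [1.2, -1.0, -1.3])
(-0.095, [0.2, 0.1, -0.9])
(-0.085, [0.0, -0.7, -0.5])
(-0.075, [1.1, 0.0, -0.8])
(-0.065, [0.1, -1.1, -1.6])
(-0.055, [1.1, -0.2, -0.1])
(-0.045, [0.2, -0.8, -4.8])
(-0.035, [1.1, -2.2, -15.2])
(-0.025, [1.0, -0.4, -0.1])
(-0.015, [-0.2, -0.4, -1.3])
(-0.005, [-0.1, 0.2, -1.6])
(0.005, [0.7, -0.8, -1.2])
(0.015, [0.5, -0.6, -1.4])
(0.025, [1.1, -0.1, -0.6])
(0.028, [0.5, -0.4, -1.0])
(0.031, [1.0, -0.8, -0.6])
(0.034, [0.2, -0.8, -0.2])
(0.037, [1.0, -0.7, -0.7])
(0.04, [0.9, -0.4, -1.0])
(0.043, [1.5, -0.9, -1.2])
(0.046, [8.4, 0.2, -4.8])
(0.049, [16.2, 0.1, -11.2])
[4.39279832e-02 2.35587338e-05 1.26799870e-01] 13.6083
```

```bash
python3 - <<'E'
from h import *
s=capture("scene"); w=capture("wrist")
a=cv2.resize(s[80:260,180:420],(560,420),interpolation=cv2.INTER_CUBIC)
cv2.imwrite("pics/push.png",cv2.resize(np.hstack([a[:,:,::-1],w[:,:,::-1]]),(800,300)))
E
```

```text
(no output)
```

View pics/push.png

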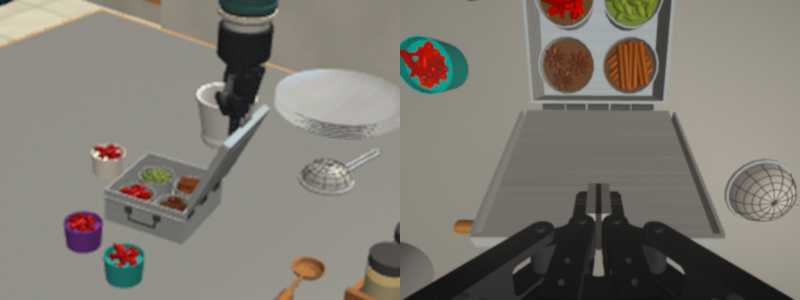

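The lid now leans back at its stop: the push force rose sharply to 16 N. I'll retreat to well above the chilli cup, then check the lid, the aim and where the fingertips sit.

```bash
python3 - <<'E'
from h import *
move_straight(h+Rz@[.0,0,.15],speed=.1)
move_straight(h+Rz@[-.1065,-.033,.16],speed=.15)
dwell(.3)
C=cam("wrist"); im=capture("wrist"); tcp=read_eef_pos(); print(Rz.T@(tcp-h),read_time_s())
big=cv2.resize(im,None,fx=1.4,fy=1.4)[:,:,::-1].copy()
for d,c in((.017,(0,255,0)),(.030,(255,0,255))):
    P=tcp+np.array([[-.011,d,-.008],[-.011,d,.008],[.011,d,.008],[.011,d,-.008]])@Td.T
    cv2.polylines(big,[np.int32(proj(C,P)*1.4)],True,c,1)
t=np.linspace(0,6.28,40)
for y,c in((-.033,(0,255,255)),(.033,(255,255,0))):
  for x in(-.1065,-.0405): cv2.polylines(big,[np.int32(proj(C,h+np.c_[x+.03*np.cos(t),y+.03*np.sin(t),0*t-.016]@Rz.T)*1.4)],True,c,1)
for th in(1.9,2.0): cv2.polylines(big,[np.int32(proj(C,h+np.array([[-.147*np.cos(th),s*.073,.147*np.sin(th)] for s in(-1,1)])@Rz.T)*1.4)],True,(0,0,255),1)
cv2.imwrite("pics/w1.png",big)
for q in("chilli_mouth",):
    for d in trace("wrist",q):
        v,u=np.nonzero(d["region"]); b=back(C,(u.mean(),v.mean()),.046); print(q,d["p"],np.round(d["extent"]),(Rz.T@(b-h)).round(4))
for q in("chilli_mouth","cardamom_mouth","cinnamon_mouth","anise_mouth","lid_edge"):
    for d in search_frame("wrist",q):
        e=np.array(d["extent"]); b=back(C,((e[0]+e[2])/2,(e[1]+e[3])/2),.043); print(q,round(d["p"],2),e.round(),(Rz.T@(b-h)).round(4))
E
```

```text
[-0.1061662  -0.03287444  0.15986115] 15.65
chilli_mouth 0.86 [246. 153. 310. 216.] [-0.1074 -0.0323 -0.013 ]
chilli_mouth 0.85 [122. 118. 197. 184.] [-0.1389 -0.1371 -0.013 ]
chilli_mouth 0.71 [352.  14. 434.  95.] [-0.2149  0.0593 -0.013 ]
chilli_mouth 0.64 [234. 292. 398. 385.] [ 0.0486  0.0304 -0.013 ]
chilli_mouth 0.63 [ 92. 212. 164. 279.] [-0.0483 -0.1753 -0.013 ]
chilli_mouth 0.89 [ 92. 212. 163. 277.] [-0.0474 -0.1773 -0.016 ]
chilli_mouth 0.88 [245. 152. 308. 218.] [-0.1075 -0.0334 -0.016 ]
chilli_mouth 0.85 [121. 119. 198. 186.] [-0.137  -0.1368 -0.016 ]
chilli_mouth 0.59 [353.  15. 432.  98.] [-0.215   0.0608 -0.016 ]
cardamom_mouth 0.69 [315. 154. 387. 216.] [-0.1073  0.0345 -0.016 ]
cinnamon_mouth 0.94 [313. 218. 378. 277.] [-0.0447  0.0335 -0.016 ]
anise_mouth 0.88 [246. 217. 307. 271.] [-0.0481 -0.0337 -0.016 ]
lid_edge 0.73 [234. 294. 399. 386.] [ 0.0637  0.0095 -0.016 ]
lid_edge 0.73 [310. 216. 379. 280.] [-0.0442  0.0325 -0.016 ]
```

View pics/w1.png

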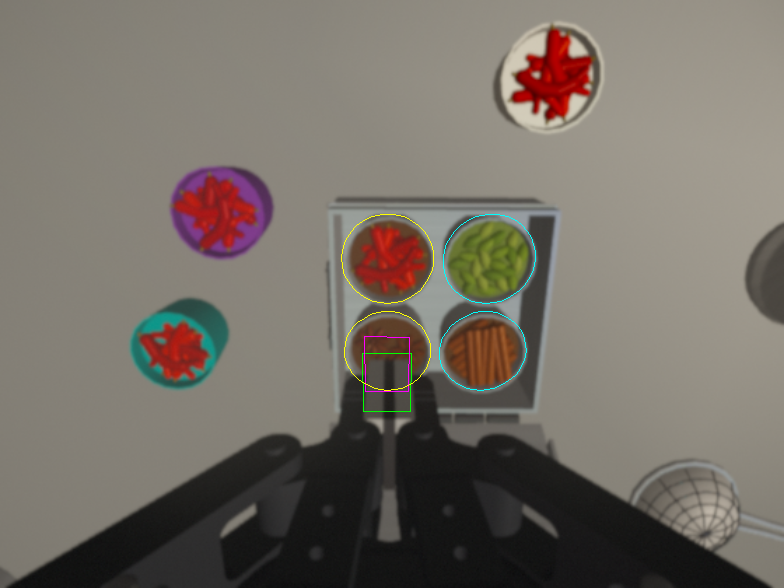

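The overlay agrees with the picture to 1–2 mm: the model cup sits on the chillies, and the 17 mm tip offset matches the visible fingertips. Now pointing.

```bash
python3 - <<'E'
from h import *
f0=read_force()
move_straight(h+Rz@[-.107,-.033,.026],speed=.12)
dwell(.3); s=capture("scene"); p0=read_eef_pos(); dwell(3.4); p=read_eef_pos()
print(p0,p,(Rz.T@(p-h)).round(4),"df",read_force()-f0)
move_straight(h+Rz@[-.107,-.033,.27],speed=.2)
C=cam("wrist"); w=capture("wrist"); 
move_j([-1.34,0.359,1.51,0,1.272,-0.115])
dwell(.5); e=capture("scene"); t=capture("top"); print(read_time_s(),read_eef_pos())
r=lambda i:cv2.resize(i[80:260,180:420],(560,420),interpolation=cv2.INTER_CUBIC)
cv2.imwrite("pics/end.png",cv2.resize(np.vstack([np.hstack([r(s),r(e)]),np.hstack([w,t])]),(800,600))[:,:,::-1])
for th in(1.8,1.9,2.0): print(th,(np.array(proj(cam("scene"),h+np.array([[-.147*np.cos(th),k*.073,.147*np.sin(th)] for k in(-1,1)])@Rz.T))).round(0).tolist(),proj(cam("top"),h+np.array([[-.147*np.cos(th),k*.073,.147*np.sin(th)] for k in(-1,1)])@Rz.T).round(0).tolist())
print([np.round(d["extent"]) for d in search_frame("top","caddy_lid")],[np.round(d["extent"]) for d in search_frame("scene","caddy_lid")])
a=cv2.imread("pics/top0.png")[:,:,::-1]; 
d=cv2.absdiff(np.ascontiguousarray(a),t).max(2)>40
n,_,st,_=cv2.connectedComponentsWithStats(d.astype(np.uint8)); print(st[(st[:,4]>15)])
E
```

```text
[0.46284442 0.0799172  0.08529398] [0.46269155 0.07987714 0.08500939] [-0.107 -0.033  0.026] df [ 1.07513322 -0.45478644 -0.14594213]
25.4667 [ 0.20350825 -0.56483014  0.248264  ]
1.8 [[305.0, 161.0], [330.0, 138.0]] [[248.0, 175.0], [187.0, 186.0]]
1.9 [[311.0, 164.0], [335.0, 140.0]] [[247.0, 170.0], [187.0, 181.0]]
2.0 [[316.0, 168.0], [340.0, 144.0]] [[246.0, 166.0], [187.0, 176.0]]
[array([188., 164., 253., 212.])] [array([293., 144., 341., 210.]), array([333., 235., 375., 278.])]
[[     0      0    560    420 232131]
 [   188    168     68     60   2721]
 [   533    356     27     12    161]
 [   543    368      4      7     21]
 [   537    376     16     14    109]]
```

View pics/end.png

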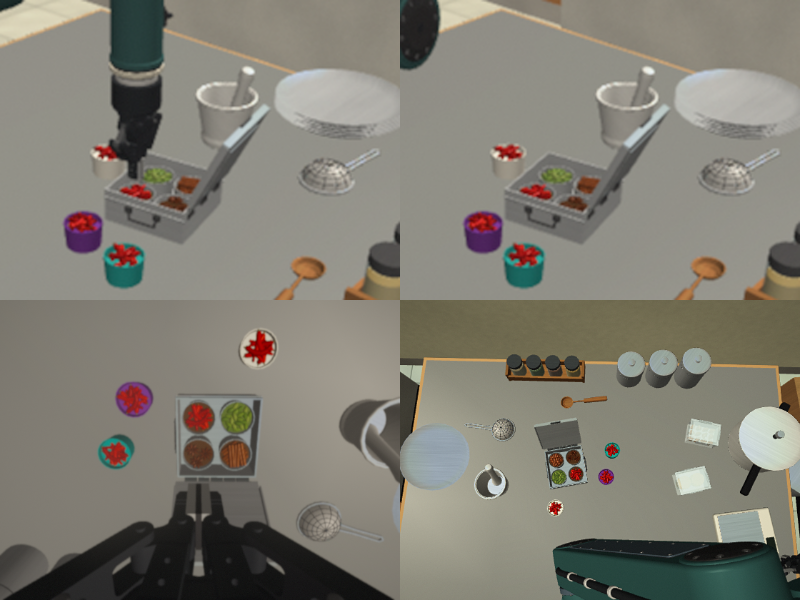

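The lid edge matches θ ≈ 2.0, and between the first and last top pictures only the lid and the arm changed. Handing in.

```bash
python3 -c "
from bench import *
job_done(); print(read_time_s())"
```

```text
the job is handed in; nothing more can be done
the job is handed in; nothing more can be done
```

I opened the lid to its stop, pointed at the chilli cup, moved the hand away and handed the job in at about 25.5 s. No verdict was reported.

- **Lid:** I pushed it back with the closed fingertips until the force rose sharply, to 16 N along the push, as it met the stop. In the last pictures the lid edge matches about 2.0 rad: in the scene view it lies at row 144 and column 341, and the model predicts 144 and 340.
- **Pointing:** I pointed at the steel cup at the front right inside the caddy, not the purple, turquoise or white look-alikes. The fingertips stayed 25 mm above the middle of its mouth for about 3.7 s. The aim is good to about 2 mm, and no contact force showed.
- **After:** The hand is back at its start pose, more than 60 cm from the cup. Comparing the first and last top pictures, only the lid and the arm changed.

**Disagreements:**
- Partway through the push there was a brief vertical force of about 15 N, probably the lid's rim sliding on the fingertips. The lid still swung fully open.
- The first position estimate from the top camera was about 3 mm off the wrist camera's, so I corrected it before pushing.

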